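Set the syrup portion wheel and pump a triple measure

TASK

A triple measure of syrup has been ordered. Stand the espresso cup upright on the dispenser's drip grid, centred under the spout, and roll the ribbed portion wheel on the front of the dispenser with a fingertip until the third step of the stepped gauge bar (the one with three dots) is centred under the stop pin of the press cap. With both of these right, and not before, push the press cap straight down until it lands on its stop, hold it there a moment and let it come all the way back up; leave the cup, the setting and everything else on the counter as they stand.

Things in the scene. Friction and masses are not known exactly. Their poses are not given: they have to be found in the camera images.
- dispenser: Fixed syrup dispenser: aluminium foot plate 186 x 100 x 8 mm, steel canister 88 mm across, on it a black pump head 66 x 70 mm (122 to 158 mm up) and a round black press cap. Origin on the counter under the canister's axis; spout, wheel and drip grid are at its front, its own -x; z up. The spout (12 mm tube) leaves the canister 104 mm up, rises to 116 mm and ends 86 mm up over the grid.
- drip_point (a point): Centre of the drip grid (86 mm across, part of the foot plate) under the spout's end, at the height the cup stands on (8 mm up), 90 mm in front of the dispenser's origin; its axes. Canister wall 46 mm behind. The spout bars a vertical gripper; one gripping the cup across the dispenser's y and leaning 35 to 45 degrees out towards its front (-x) clears it, the spout passing between the fingers.
- wheel_front (a point): Foremost point of the wheel's rim, 141 mm up (fixed; dispenser's axes). The wheel lies flat, radius 22, 14 mm thick; 7 mm stand out of the head's face through a 36 mm slot. Press a fingertip on it (3 to 8 N), stroke sideways; rim towards the dispenser's -y raises the joint. The cap overhangs by 14 mm, 75 mm above: the tool must lean 32 to 50 degrees out to the front. Spout top 25 mm below.
- portion_wheel (a joint): Wheel angle, rad, -0.45 to 4.45; stays where left (friction 0.025 N m). Its pinion shifts the gauge bar 12 mm per rad towards the dispenser's -y as it grows. The bar is an aluminium stair on the head, under the cap's front: four steps 16 mm long, 6 mm apart in height, highest at the -y end, with 1, 2, 3, 4 dots. They are centred under the stop pin at 0, 1.33, 2.67, 4.0 rad.
- stop_pin_foot (a point): Where the lower end of the stop pin (7 mm steel pin hanging from the press cap) stands when the cap is up, 194 mm above the counter; axes as the dispenser's. The gauge bar's step that lies under it stops the cap.
- cap_top (a point): Centre of the top of the press cap, a black stepped disc 108 mm across (88 mm at the top), 18 mm thick, flat within 30 mm of its centre; moves down with it. 234 mm above the counter when up.
- press_cap (a joint): How far the press cap is down, m; 0 = up. A spring returns it (2.5 N to start, about 7.5 N at 20 mm). It lands on the stop at 8, 14, 20 or 26 mm for step 1, 2, 3 or 4.
- cup: Espresso cup with handle, dark inside at the bottom, 0.11 kg; bowl 68 mm across at the rim and 58 mm high, narrower towards the foot (46 mm), walls about 4 mm. Origin under the foot, 10 mm off the bowl's axis towards the handle; the handle points along its own -y and reaches 54 mm from the bowl's axis. The bowl can be gripped across its own x axis about 38 mm up, where it is about 62 mm wide.
- cup_centre (a point): Centre of the cup's underside, on the bowl's axis; axes as the cup's.
- saucer: White saucer, 128 mm across, 16 mm high; bystander. Origin under its centre.
- milk_jug: Small steel milk jug with a handle, 72 x 94 mm, 80 mm high; bystander. Origin under its centre.
- service_bell: Steel counter bell, 82 mm across, 66 mm high; bystander. Origin under its centre.
- card_terminal: Black hand-held card terminal, 209 x 79 mm, 32 mm high, lying flat; bystander. Origin under its middle.
- salt_shaker: Glass shaker with steel top, 44 mm across, 90 mm high; bystander. Origin under its centre.
- pepper_shaker: Like the other shaker, 44 mm across, 90 mm high; bystander. Origin under its centre.
- toothpick_pot: Steel pot of toothpicks, 43 mm across, 70 mm high; bystander. Origin under its centre.

How it is judged:
By the outcome, as a careful person would: the job done as asked, in the order asked, and still so for the second after the job is handed in, with the robot touching nothing.
It also fails if it takes over 64 s, if anything falls off the work surface, if the arm or the gripper's body presses on something with over 40 N, if the wrist force passes 120 N, or if a joint passes its speed limit or range.

ROBOT

A 7-joint arm with a two-finger parallel gripper is mounted at the origin on a cart in front of the work surface, level with it; the furniture and walls round the work are solid. World frame = base frame: x ahead of the robot, y to its left, z up, the work surface at z = 0. Lengths are in m, angles in rad, forces in N, time in s.
With the tool pointing down it reaches from about 0.425 to 0.8 m from the base axis. Payload 8.3 kg.
Tool frame: the origin (TCP) lies between the finger pads; the fingertips stand 8 mm ahead of it and the grasp point (between the pads) lies 11 mm behind it (arm.tcp_to_tips is the distance from the TCP to the fingertips, in m); z points along the fingers, y is the line along which they close (so a half turn about z gives the same grasp; the last joint's range is limited). The gripper opens to 85 mm and grips with 20 to 120 N. Pads are 22 mm wide; open, the fingers measure 114 mm over their backs; the gripper's body (76 mm by 85 mm) begins 54 mm behind the grasp point. The pads swing forward as they close: fully open they stand 13 mm farther back than shut.
Start: joints at [1.106, 0.383, 0.016, 1.37, -0.006, 1.388, -0.046], TCP at [0.244, -0.575, 0.239] pointing down, gripper open.
Joint ranges: [-2.95, 2.95], [-0.25, 2.06], [-1.52, 1.56], [0.18, 2.33], [-1.44, 4.58], [0.02, 2.06], [-3.01, 3.01]. Speed limits (rad/s): [2.39, 2.39, 3.01, 3.01, 3.14, 3.14, 3.14].

INTERFACE

Orientations are given as a unit quaternion [x, y, z, w].
In Python, from cell import arm gives the robot as it stands. The module is installed in compiled form; this text tells all that it offers.
- The arm moves only by the shell command python3 -m inch 'ROWS' [FORCE]. ROWS is JSON, one flat list of numbers, 7 for each row, row after row: the shift along the tool's x, y, z in m, then the turn, a rotation vector about the tool's x, y, z in rad, then the closure, from 0 (fully open) to 1 (shut). A call has exactly 8 rows; each row is the pose to reach, as a shift and turn from the pose commanded when the call began, along the tool's axes at that moment; what a row does not reach only later rows make up. A row lasts 1/8 s, in which the tool goes at most 62.5 mm and 10.7 degrees, less where a joint would pass 70% of its speed; a pose out of reach is approached as far as the arm can. A call with a gripper value outside its range is refused whole. The fingers move at their own pace and stop on an object; FORCE is the grip in N (left out, the last holds). Time passes only in rows, so rows that repeat a pose let the fingers close, or fill a call up. It gives the time, the measured TCP pose, the force, the opening and the grip force at its end, in the units of the state.
- arm.get_obs(): the state, without advancing time (a new reading comes with each control period).
- arm.read_camera(name): name is "scene" or "top"; returns the picture (480x640x3 uint8, red, green, blue); there is no depth.
- arm.calibration(name): a dict with "mtx" (3x3 intrinsics, pixels), "R" (3x3) and "t" (3): a world point X has camera coordinates R X + t. Camera axes: x right, y down, z forward; pixel columns grow to the right and rows downward; lengths in m; the calibration is good to about 2 mm. A picture is of the moment at which its call begins. calibration takes no time and is no camera call.
- arm.job_done(): hands the job in; it is judged then, once.
Trained networks look in the newest picture that a camera, given by its name, has taken for a name from the list of things; names that differ only in an ending like _2 or _b are one class to them, and where a whole thing is asked for, a point or a joint stands for the part that bears it (a point fixed in the world has none). Each returns a list of dicts, best first, with "confidence" (0 to 1); they miss things now and then, are a little off and sometimes report something else, mostly with a low value. They report only what shows in the picture. A call takes as long as a camera call.
- arm.search_frame(thing, camera): "rect" ([left, top, right, bottom] in pixels, round what is visible of it).
- arm.spot_point(thing, camera): "at" ([column, row] in pixels: a listed point, or the origin of a listed thing).
The state is a dict: "t": time; "joint_pos": joint angles; "dq": joint speeds; "effort": joint torques, N m; "tcp_pos": TCP position; "tool_rot": TCP orientation; "force": force on the tool from outside, world axes, zero at the start; "ft_torque": the same for the moment, N m; "width": finger opening in m; "grasp_force": force on a finger pad.
Only numpy, scipy, OpenCV 4.12 (cv2) and the standard library are available. Lean on these libraries where they do the work, as an engineer would, in place of code of your own. Each camera call takes 0.05 s, during which the arm holds its last target. There are 200 camera calls.

## Working session

There is one attempt and no reset: what is moved stays moved. The work goes in short steps, Python scripts to look and compute and a shell command to move; the robot and the scene stay as the last step left them, time stands still between calls to the robot, and variables do not carry over. Pictures are saved under pics/ and viewed, at most 10 in all, crops included, and the job is handed in when it is done.

```bash
mkdir -p pics; cat > h.py <<'E'
import numpy as np, cv2
from cell import arm
from scipy.spatial.transform import Rotation as R
def cal(c):
    k=arm.calibration(c); return np.array(k['mtx']),np.array(k['R']),np.array(k['t']).ravel()
def ray(c,px):
    M,Rr,t=cal(c); d=Rr.T@np.linalg.inv(M)@np.array([px[0],px[1],1.]); o=-Rr.T@t; return o,d/np.linalg.norm(d)
def atz(c,px,z):
    o,d=ray(c,px); return o+d*(z-o[2])/d[2]
def tri(p1,p2):
    o1,d1=ray('scene',p1);o2,d2=ray('top',p2)
    A=np.c_[d1,-d2]; s=np.linalg.lstsq(A,o2-o1,rcond=None)[0]
    a=o1+s[0]*d1;b=o2+s[1]*d2; return (a+b)/2,np.linalg.norm(a-b)
def proj(c,X):
    M,Rr,t=cal(c); p=M@(Rr@np.array(X)+t); return p[:2]/p[2]
E
python3 - <<'E'
from h import *
for c in ('scene','top'):
    im=arm.read_camera(c); cv2.imwrite(f'pics/{c}0.png',im[:,:,::-1])
    print(c,'cam pos',-cal(c)[1].T@cal(c)[2], cal(c)[0][0,0])
    for n in ['dispenser','drip_point','wheel_front','stop_pin_foot','cap_top','cup','cup_centre']:
        r=arm.spot_point(n,c); print(n,[(np.round(q['at'],1).tolist(),round(q['confidence'],2)) for q in r[:2]])
o=arm.get_obs();print({k:np.round(v,3) for k,v in o.items()}); print(arm.tcp_to_tips)
E
```

```text
scene cam pos [-0.39197436  0.68261259  0.67379208] 507.3267630314375
dispenser [([353.6, 294.3], 0.92)]
drip_point [([385.4, 295.6], 0.6)]
wheel_front [([369.1, 246.5], 0.89)]
stop_pin_foot [([360.9, 229.9], 0.68)]
cap_top [([351.3, 212.2], 0.86)]
cup [([321.5, 346.2], 0.63)]
cup_centre [([318.3, 348.4], 0.74), ([352.5, 212.0], 0.53)]
top cam pos [0.40378418 0.08510352 1.228589  ] 541.8191436702591
dispenser [([346.6, 259.1], 0.71)]
drip_point [([381.4, 282.8], 0.68)]
wheel_front [([368.7, 256.3], 0.97)]
stop_pin_foot [([365.5, 248.1], 0.63), ([447.6, 234.1], 0.3)]
cap_top [([355.3, 239.1], 0.72)]
cup [([263.1, 323.4], 0.89)]
cup_centre [([258.7, 323.3], 0.64)]
{'t': np.float64(0.8), 'joint_pos': array([ 1.106,  0.383,  0.016,  1.37 , -0.006,  1.388, -0.046]), 'dq': array([ 0.   , -0.001, -0.003,  0.001, -0.   , -0.   ,  0.001]), 'effort': array([ 0.0000e+00, -6.2728e+01,  8.4300e-01, -3.7207e+01,  1.6000e-02,
        3.0000e-03, -0.0000e+00]), 'tcp_pos': array([ 0.244, -0.575,  0.239]), 'tool_rot': array([ 0.98,  0.2 ,  0.  , -0.  ]), 'force': array([-0.191,  0.158, -0.068]), 'ft_torque': array([ 0.032,  0.02 , -0.012]), 'grasp_force': np.float64(0.0), 'width': np.float64(0.086)}
0.008
```

View pics/scene0.png

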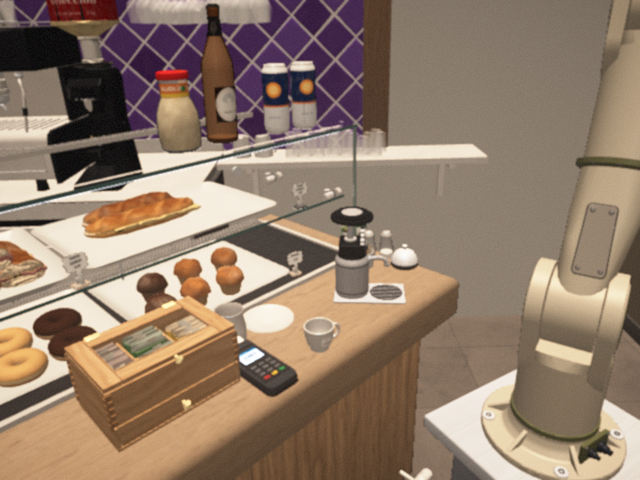

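View pics/top0.png

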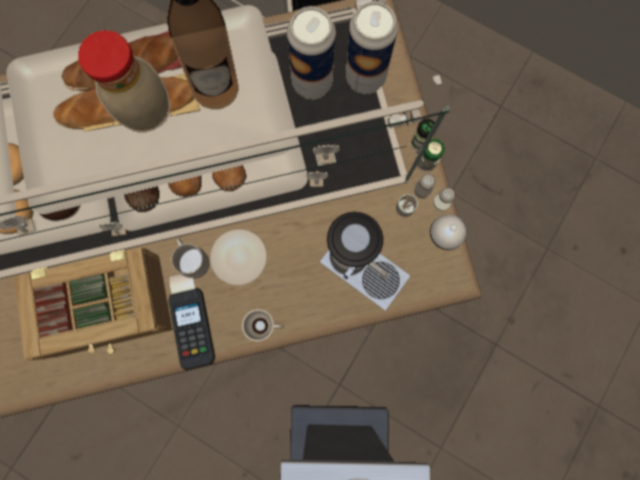

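```bash
python3 - <<'E'
from h import *
S=dict(dispenser=([353.6,294.3],[346.6,259.1],0),drip=([385.4,295.6],[381.4,282.8],.008),wheel=([369.1,246.5],[368.7,256.3],.141),pin=([360.9,229.9],[365.5,248.1],.194),cap=([351.3,212.2],[355.3,239.1],.234),cup=([321.5,346.2],[263.1,323.4],0),cupc=([318.3,348.4],[258.7,323.3],0))
for n,(a,b,z) in S.items(): print(n,np.round(atz('scene',a,z),3),np.round(atz('top',b,z),3),np.round(tri(a,b)[0],3))
E
```

```text
dispenser [0.59 0.02 0.  ] [0.591 0.023 0.   ] [0.59  0.022 0.   ]
drip [ 0.527 -0.037  0.008] [ 0.538 -0.056  0.008] [ 0.541 -0.054 -0.004]
wheel [ 0.566 -0.011  0.141] [ 0.576 -0.014  0.141] [ 0.576 -0.016  0.136]
pin [0.563 0.017 0.194] [ 0.584 -0.003  0.194] [ 0.587 -0.003  0.181]
cap [0.591 0.026 0.234] [0.594 0.019 0.234] [0.595 0.021 0.231]
cup [0.435 0.212 0.   ] [0.442 0.209 0.   ] [ 0.441  0.209 -0.005]
cupc [0.431 0.222 0.   ] [0.442 0.218 0.   ] [ 0.441  0.218 -0.007]
```

The scene view shows the dispenser at about (352,265), the cup at (320,333) with its handle to the right, and the terminal at (265,365). In the top view the dispenser cap is at (355,240), the grid at (381,282), the cup at (258,325) with its handle at (280,326), and the terminal at (190,330). I'll zoom in next.

```bash
python3 - <<'E'
from h import *
a=cv2.imread('pics/scene0.png')[200:310,325:415]; b=cv2.imread('pics/top0.png')[205:315,315:415]
cv2.imwrite('pics/z1.png',np.hstack([cv2.resize(a,(400,489),interpolation=cv2.INTER_CUBIC),cv2.resize(b,(400,440),interpolation=cv2.INTER_CUBIC)[:440],][:1]+[cv2.copyMakeBorder(cv2.resize(b,(400,440),interpolation=cv2.INTER_CUBIC),0,49,0,0,cv2.BORDER_CONSTANT)]))
E
```

```text
(no output)
```

View pics/z1.png

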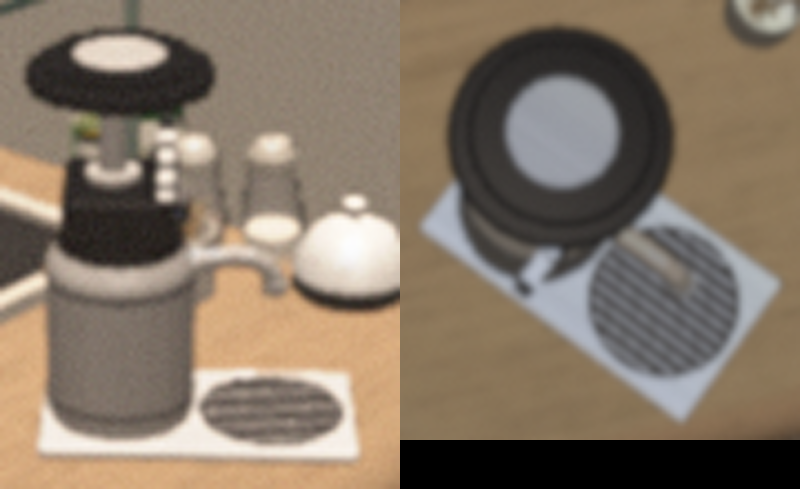

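The crop shows the cap's grey disc at zoom (562,132), the grid centre at (664,302) and the plate corners at (420,225), (683,420) and (780,280). The end of the gauge bar sticks out on the dispenser's +y side at about (540,265), so the setting is low.

```bash
python3 - <<'E'
from h import *
f=lambda x,y:(315+(x-400+.5)/4-.5,205+(y+.5)/4-.5)
g=lambda x,y:(325+(x+.5)/400*90-.5,200+(y+.5)/489*110-.5)
C=[atz('top',f(*p),.008) for p in((420,225),(683,420),(780,280))]; print(np.round(C,4))
e=C[1]-C[0];print('long',np.linalg.norm(e),np.degrees(np.arctan2(-e[1],-e[0])), 'short',np.linalg.norm(C[2]-C[1]))
e=C[2]-C[1];print('yaw from short',np.degrees(np.arctan2(e[1],e[0]))+90)
grid=atz('top',f(664,302),.008);cap=atz('top',f(562,132),.234);print('grid',grid,'cap',cap); d=cap-grid;print(np.hypot(*d[:2]),np.degrees(np.arctan2(d[1],d[0])))
print('scene grid',atz('scene',g(272,410),.008),'cap',atz('scene',g(120,53),.234))
# scene plate corners
S=[atz('scene',g(*p),.008) for p in((40,452),(358,456),(350,373))];print(np.round(S,4))
e=S[1]-S[0];print('scene long',np.linalg.norm(e),np.degrees(np.arctan2(-e[1],-e[0])))
for c,fn,p,z in(('top',f,(540,262),.168),('top',f,(525,285),.168),('top',f,(540,262),.16),('scene',g,(158,200),.168),('scene',g,(168,185),.168)):print(c,p,atz(c,fn(*p),z))
# cup in top: rim ellipse
for n in('cup','saucer','milk_jug','card_terminal'):
    r=arm.search_frame(n,'top'); print(n,[(np.round(q['rect']),round(q['confidence'],2)) for q in r[:2]])
E
```

```text
[[ 0.5846  0.0851  0.008 ]
 [ 0.4775 -0.0645  0.008 ]
 [ 0.5575 -0.1196  0.008 ]]
long 0.18388073837611546 54.39861979053672 short 0.09712516832023957
yaw from short 55.41694919237025
grid [ 0.54358264 -0.05381403  0.008     ] cap [0.59643583 0.01962222 0.234     ]
0.0904784105967805 54.256855609381844
scene grid [ 0.5422827  -0.05035291  0.008     ] cap [0.59486986 0.02306595 0.234     ]
[[ 0.5763  0.0915  0.008 ]
 [ 0.4726 -0.0589  0.008 ]
 [ 0.5529 -0.1182  0.008 ]]
scene long 0.18267387224283765 55.400757302136434
top (540, 262) [0.54373715 0.02554109 0.168     ]
top (525, 285) [0.53219029 0.03279658 0.168     ]
top (540, 262) [0.54479281 0.02509181 0.16      ]
scene (158, 200) [0.53850514 0.03580796 0.168     ]
scene (168, 185) [0.55226576 0.01953658 0.168     ]
cup [(array([243., 306., 283., 343.]), 0.73)]
saucer [(array([209., 232., 268., 286.]), 0.63)]
milk_jug [(array([172., 237., 206., 279.]), 0.73), (array([210., 232., 266., 286.]), 0.55)]
card_terminal [(array([167., 273., 215., 369.]), 0.6)]
```

```bash
cat >> h.py <<'E'
YAW=np.radians(54.8); O=np.array([.5955,.0215,0])
def fr(yaw): return np.array([np.cos(yaw),np.sin(yaw),0]),np.array([-np.sin(yaw),np.cos(yaw),0])
EX,EY=fr(YAW); Z=np.array([0,0,1.])
def disp(x,y,z): return O+x*EX+y*EY+z*Z
def lean(yaw,a):   # tool y = -ey, leaning a deg towards -ex
    ex,ey=fr(yaw); s,c=np.sin(np.radians(a)),np.cos(np.radians(a))
    return np.c_[s*Z+c*ex,-ey,s*ex-c*Z]
def go(p,Rt,start=None):
    o=arm.get_obs(); p0,R0=(o['tcp_pos'],R.from_quat(o['tool_rot']).as_matrix()) if start is None else start
    print('shift',np.round(R0.T@(p-p0),4),'turn',np.round(R.from_matrix(R0.T@Rt).as_rotvec(),4))
def where():
    o=arm.get_obs(); Rt=R.from_quat(o['tool_rot']).as_matrix(); d=o['tcp_pos']-O
    print('t',round(o['t'],2),'tcp',np.round(o['tcp_pos'],4),'disp',np.round([d@EX,d@EY,d[2]],4),'F disp',np.round([o['force']@EX,o['force']@EY,o['force'][2]],1),'w',np.round(o['width'],4),'gf',round(float(o['grasp_force']),1),'lean',round(np.degrees(np.arccos(-Rt[2,2])),1),'zdir',np.round(Rt[:,2],3),'q',np.round(o['joint_pos'],2))
E
python3 - <<'E'
from h import *
go(disp(-.04-.0136-.09,.012,.16),lean(YAW,40))
b=cv2.imread('pics/top0.png')[295:355,220:300]
cv2.imwrite('pics/cup.png',cv2.resize(b,(800,600),interpolation=cv2.INTER_CUBIC))
E
```

```text
shift [ 0.428  -0.3464  0.0793] turn [ 0.1934  0.6798 -0.5317]
```

View pics/cup.png

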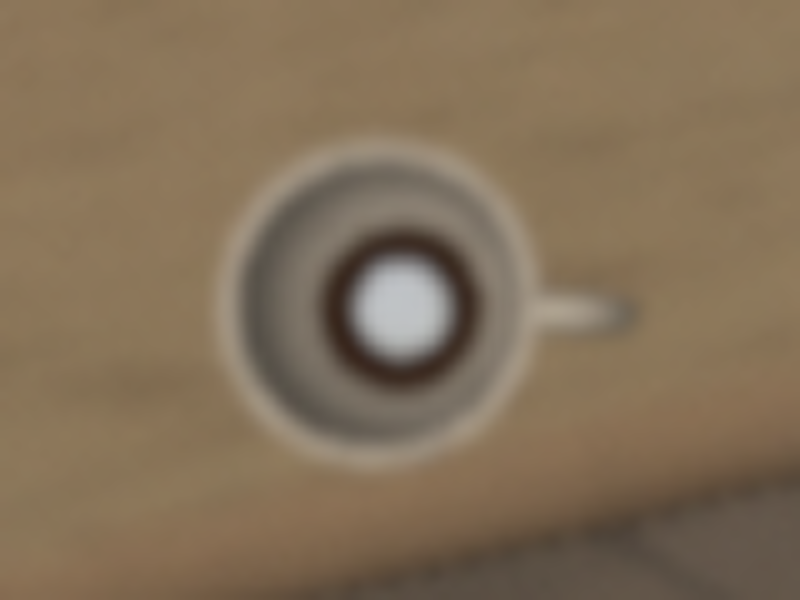

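The cup's rim centre is at zoom (375,303), which is px (257,325). Its handle points right, ending at px (283,326), i.e. along world −y. I'll work on the wheel first.

```bash
python3 -m inch '[0.428,-0.346,0.03,0.193,0.68,-0.532,1, 0.428,-0.346,0.03,0.193,0.68,-0.532,1, 0.428,-0.346,0.03,0.193,0.68,-0.532,1, 0.428,-0.346,0.03,0.193,0.68,-0.532,1, 0.428,-0.346,0.03,0.193,0.68,-0.532,1, 0.428,-0.346,0.03,0.193,0.68,-0.532,1, 0.428,-0.346,0.03,0.193,0.68,-0.532,1, 0.428,-0.346,0.03,0.193,0.68,-0.532,1]' 40
python3 - <<'E'
from h import *
where()
c=atz('top',(257.5-.05,325.3-.05),.058);print('cup axis',c)
h=atz('top',(282.8,326),.035);print('handle',h,np.hypot(*(h-c)[:2]),np.degrees(np.arctan2(*(h-c)[1::-1])))
r=atz('top',(257.5+15.7,325.3),.058);print('rim r',np.linalg.norm(r-c))
print('scene cup rim centre proj',proj('scene',c))
E
```

```text
t: 2.0
tcp_pos: [0.4798, -0.1329, 0.2122]
tool_rot: [0.834, 0.432, 0.304, -0.157]
force: [2.5, -0.4, 1.2]
width: -0.0001
grasp_force: 0.0
t 2.0 tcp [ 0.4798 -0.1329  0.2122] disp [-0.1929  0.0056  0.2122] F disp [ 1.2 -2.3  1.2] w -0.0001 gf 0.0 lean 40.0 zdir [ 0.371  0.524 -0.766] q [ 1.02  0.17 -0.39  1.91 -0.69  1.19  0.33]
cup axis [0.43569364 0.21467053 0.058     ]
handle [0.43585475 0.16207722 0.035     ] 0.0525935563843749 -89.82449002604078
rim r 0.03356987625478889
scene cup rim centre proj [319.56108546 324.41488289]
```

```bash
python3 - <<'E'
from h import *
go(disp(-.0686,.009,.140),lean(YAW,40))
E
```

```text
shift [ 0.0489 -0.0036  0.1352] turn [0.0012 0.0003 0.0005]
```

```bash
python3 -m inch '[0.012,-0.001,0.034,0,0,0,1, 0.024,-0.002,0.068,0,0,0,1, 0.036,-0.003,0.1,0,0,0,1, 0.049,-0.0035,0.135,0,0,0,1, 0.049,-0.0035,0.135,0,0,0,1, 0.049,-0.0035,0.135,0,0,0,1, 0.049,-0.0035,0.135,0,0,0,1, 0.049,-0.0035,0.135,0,0,0,1]'
python3 - <<'E'
from h import *
where()
for c in('scene','top'):
    im=arm.read_camera(c); cv2.imwrite(f'pics/{c}1.png',im[:,:,::-1])
a=cv2.imread('pics/scene1.png')[190:300,325:425]
cv2.imwrite('pics/z2.png',cv2.resize(a,(545,600),interpolation=cv2.INTER_CUBIC))
E
```

```text
t: 3.0
tcp_pos: [0.5479, -0.032, 0.1405]
tool_rot: [0.835, 0.432, 0.304, -0.157]
force: [0.1, -0.1, 0.6]
width: 0.0
grasp_force: 0.0
t 3.0 tcp [ 0.5479 -0.032   0.1405] disp [-0.0711  0.008   0.1405] F disp [-0.  -0.1  0.6] w 0.0 gf 0.0 lean 40.0 zdir [ 0.372  0.524 -0.766] q [ 0.85  0.27 -0.49  1.98 -0.74  0.88  0.24]
```

View pics/z2.png

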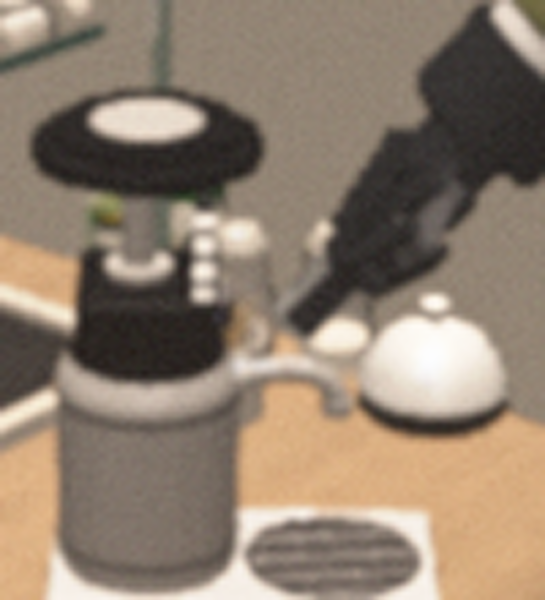

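The tip's inner corner is at about zoom (280,305) and the brown wheel rim at about (238,325). I'll check both against the model and against the spotter.

```bash
python3 - <<'E'
from h import *
z=lambda p:((p[0]-325+.5)*5.45-.5,(p[1]-190+.5)*5.45-.5)
for n,p in dict(wheel=disp(-.04,0,.141),wtop=disp(-.04,0,.148),wbot=disp(-.04,0,.134),K=disp(-.0575,.008,.1415),tip=disp(-.0711+.005,.008,.1405-.006)).items(): print(n,np.round(z(proj('scene',p))))
for c in('scene','top'): print(c,[(q['at'],round(q['confidence'],2)) for q in arm.spot_point('wheel_front',c)[:1]])
E
```

```text
wheel [235. 305.]
wtop [235. 291.]
wbot [235. 319.]
K [273. 312.]
tip [291. 325.]
scene [([367.3, 246.7], 0.96)]
top [([365.2, 254.9], 0.76)]
```

```bash
python3 -m inch '[0.005,0,0.006,0,0,0,1, 0.009,0,0.009,0,0,0,1, 0.012,0,0.011,0,0,0,1, 0.013,0,0.0122,0,0,0,1, 0.0135,0,0.0126,0,0,0,1, 0.0138,0,0.0128,0,0,0,1, 0.0138,0,0.0128,0,0,0,1, 0.0138,0,0.0128,0,0,0,1]'; python3 -c "
from h import *;where()"
```

```text
t: 4.2
tcp_pos: [0.5586, -0.0157, 0.1392]
tool_rot: [0.834, 0.432, 0.304, -0.157]
force: [-1.8, -1.2, 1.0]
width: 0.0001
grasp_force: 0.9
t 4.2 tcp [ 0.5586 -0.0157  0.1392] disp [-0.0517  0.0087  0.1392] F disp [-2.1  0.8  1. ] w 0.0001 gf 0.9 lean 40.0 zdir [ 0.371  0.525 -0.766] q [ 0.82  0.28 -0.5   1.98 -0.74  0.85  0.21]
```

```bash
python3 -m inch '[0.0012,0,0.001,0,0,0,1, 0.0012,0.003,0.001,0,0,0,1, 0.0012,0.006,0.001,0,0,0,1, 0.0012,0.009,0.001,0,0,0,1, 0.0012,0.012,0.001,0,0,0,1, 0.0012,0.015,0.001,0,0,0,1, 0.0012,0.018,0.001,0,0,0,1, 0.0012,0.018,0.001,0,0,0,1]'; python3 - <<'E'
from h import *
where()
for c in('scene','top'):
    im=arm.read_camera(c); cv2.imwrite(f'pics/{c}2.png',im[:,:,::-1])
P=[]
for i in(0,2):
    a=cv2.imread(f'pics/scene{i}.png')[205:265,335:385]; b=cv2.imread(f'pics/top{i}.png')[245:295,325:375]
    P.append(np.hstack([cv2.resize(a,(250,300),interpolation=cv2.INTER_CUBIC),cv2.resize(b,(300,300),interpolation=cv2.INTER_CUBIC)]))
cv2.imwrite('pics/z3.png',np.vstack(P))
E
```

```text
t: 5.2
tcp_pos: [0.5745, -0.0266, 0.1389]
tool_rot: [0.835, 0.432, 0.304, -0.156]
force: [-3.4, -6.4, 1.4]
width: -0.0002
grasp_force: 3.2
t 5.2 tcp [ 0.5745 -0.0266  0.1389] disp [-0.0515 -0.0106  0.1389] F disp [-7.2 -1.   1.4] w -0.0002 gf 3.2 lean 39.9 zdir [ 0.372  0.523 -0.767] q [ 0.8   0.32 -0.49  1.93 -0.71  0.86  0.19]
```

View pics/z3.png

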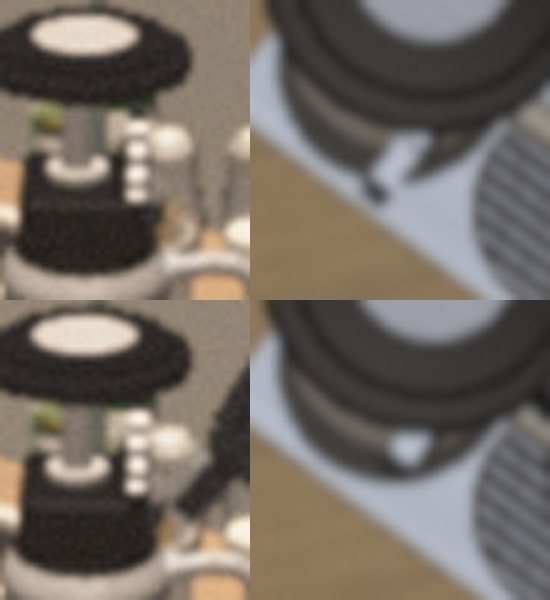

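```bash
python3 - <<'E'
from h import *
for i in(0,2):
    im=cv2.imread(f'pics/top{i}.png').astype(float).mean(2)
    # brightness along bar line x=-0.027, z=.168
    ys=np.arange(.02,.072,.002)
    for x in(-.025,-.029):
        p=np.array([proj('top',disp(x,y,.168)) for y in ys],np.float32)
        v=cv2.remap(im.astype(np.float32),p[:,:1],p[:,1:],cv2.INTER_LINEAR).ravel()
        print(i,x,list(zip((ys*1000).round().astype(int).tolist(),v.astype(int).tolist())))
E
```

```text
0 -0.025 [(20, 46), (22, 44), (24, 48), (26, 55), (28, 58), (30, 57), (32, 56), (34, 66), (36, 91), (38, 124), (40, 151), (42, 169), (44, 177), (46, 177), (48, 178), (50, 177), (52, 176), (54, 167), (56, 141), (58, 103), (60, 92), (62, 114), (64, 141), (66, 145), (68, 131), (70, 119)]
0 -0.029 [(20, 45), (22, 51), (24, 56), (26, 57), (28, 56), (30, 52), (32, 63), (34, 95), (36, 131), (38, 153), (40, 159), (42, 166), (44, 177), (46, 181), (48, 182), (50, 184), (52, 184), (54, 178), (56, 151), (58, 111), (60, 83), (62, 106), (64, 135), (66, 143), (68, 132), (70, 120)]
2 -0.025 [(20, 47), (22, 46), (24, 49), (26, 55), (28, 58), (30, 57), (32, 57), (34, 67), (36, 95), (38, 137), (40, 166), (42, 176), (44, 165), (46, 130), (48, 84), (50, 57), (52, 55), (54, 75), (56, 108), (58, 146), (60, 173), (62, 182), (64, 176), (66, 158), (68, 133), (70, 120)]
2 -0.029 [(20, 45), (22, 51), (24, 56), (26, 58), (28, 56), (30, 52), (32, 64), (34, 98), (36, 138), (38, 168), (40, 184), (42, 181), (44, 168), (46, 133), (48, 89), (50, 59), (52, 75), (54, 112), (56, 148), (58, 173), (60, 183), (62, 184), (64, 177), (66, 158), (68, 135), (70, 121)]
```

```bash
python3 -m inch '[-0.008,0,-0.008,0,0,0,1, -0.008,-0.011,-0.008,0,0,0,1, -0.008,-0.021,-0.008,0,0,0,1, -0.004,-0.021,-0.004,0,0,0,1, -0.001,-0.021,-0.001,0,0,0,1, -0.0003,-0.021,-0.0003,0,0,0,1, -0.0003,-0.021,-0.0003,0,0,0,1, -0.0003,-0.021,-0.0003,0,0,0,1]'; python3 -c "
from h import *;where()"; python3 -m inch '[0,0.003,0,0,0,0,1, 0,0.006,0,0,0,0,1, 0,0.009,0,0,0,0,1, 0,0.012,0,0,0,0,1, 0,0.015,0,0,0,0,1, 0,0.018,0,0,0,0,1, 0,0.02,0,0,0,0,1, 0,0.02,0,0,0,0,1]'; python3 - <<'E'
from h import *
where()
arm.read_camera('top')
im=arm.read_camera('top'); cv2.imwrite('pics/top3.png',im[:,:,::-1]); cv2.imwrite('pics/scene3.png',arm.read_camera('scene')[:,:,::-1])
for i in(2,3):
    im=cv2.imread(f'pics/top{i}.png').astype(float).mean(2)
    ys=np.arange(.03,.06,.002)
    p=np.array([proj('top',disp(-.027,y,.168)) for y in ys],np.float32)
    print(list(zip((ys*1000).round().astype(int).tolist(),cv2.remap(im.astype(np.float32),p[:,:1],p[:,1:],cv2.INTER_LINEAR).ravel().astype(int).tolist())))
E
```

```text
t: 6.3
tcp_pos: [0.5569, -0.013, 0.1393]
tool_rot: [0.834, 0.433, 0.304, -0.157]
force: [-4.1, -2.1, 3.0]
width: -0.0003
grasp_force: 2.3
t 6.3 tcp [ 0.5569 -0.013   0.1393] disp [-0.0504  0.0117  0.1393] F disp [-4.1  2.1  3. ] w -0.0003 gf 2.3 lean 40.0 zdir [ 0.371  0.525 -0.766] q [ 0.82  0.28 -0.51  1.98 -0.74  0.85  0.21]
t: 7.3
tcp_pos: [0.5736, -0.0262, 0.1391]
tool_rot: [0.835, 0.432, 0.304, -0.156]
force: [-4.2, -6.0, 2.1]
width: -0.0
grasp_force: 3.4
t 7.3 tcp [ 0.5736 -0.0262  0.1391] disp [-0.0516 -0.0096  0.1391] F disp [-7.3  0.   2.1] w -0.0 gf 3.4 lean 39.9 zdir [ 0.372  0.523 -0.767] q [ 0.81  0.32 -0.49  1.93 -0.72  0.86  0.19]
[(30, 57), (32, 59), (34, 81), (36, 123), (38, 159), (40, 181), (42, 187), (44, 177), (46, 136), (48, 90), (50, 59), (52, 60), (54, 88), (56, 128), (58, 160)]
[(30, 54), (32, 47), (34, 38), (36, 37), (38, 43), (40, 55), (42, 69), (44, 73), (46, 65), (48, 61), (50, 61), (52, 70), (54, 91), (56, 129), (58, 160)]
```

```bash
python3 - <<'E'
from h import *
for i in(0,2,3):
    im=cv2.imread(f'pics/scene{i}.png').astype(float).mean(2); print(i,im[222:250,361:365].mean(1).astype(int).tolist())
for q in(-.2,.65,1.6,2.67):
    print(q,[np.round(proj('scene',disp(-.027,.056-.012*q-.016*k,.168+.006*k)),1).tolist() for k in range(5)])
print('pin foot',proj('scene',disp(-.027,0,.194)))
E
python3 - <<'E'
from h import *
P=[]
for i in(0,2,3):
    a=cv2.imread(f'pics/scene{i}.png')[222:250,352:374]; P.append(cv2.resize(a,(264,336),interpolation=cv2.INTER_CUBIC))
cv2.imwrite('pics/z4.png',np.hstack(P))
E
```

```text
0 [35, 35, 36, 49, 62, 72, 113, 191, 224, 202, 163, 182, 211, 207, 165, 140, 180, 211, 199, 163, 153, 185, 179, 117, 56, 36, 40, 37]
2 [37, 35, 39, 49, 96, 185, 226, 216, 178, 171, 207, 221, 193, 150, 167, 202, 201, 170, 146, 184, 194, 142, 72, 42, 36, 38, 38, 40]
3 [38, 34, 39, 60, 115, 171, 181, 175, 209, 229, 213, 170, 169, 203, 214, 182, 142, 162, 176, 135, 70, 45, 46, 42, 40, 44, 42, 36]
-0.2 [[362.6, 245.2], [362.6, 240.3], [362.7, 235.5], [362.7, 230.8], [362.8, 226.2]]
0.65 [[362.6, 243.5], [362.6, 238.7], [362.7, 233.9], [362.7, 229.3], [362.8, 224.7]]
1.6 [[362.6, 241.7], [362.6, 236.9], [362.7, 232.2], [362.7, 227.6], [362.8, 223.1]]
2.67 [[362.6, 239.6], [362.7, 234.9], [362.7, 230.2], [362.8, 225.7], [362.8, 221.2]]
pin foot [362.75013518 226.31452134]
```

View pics/z4.png

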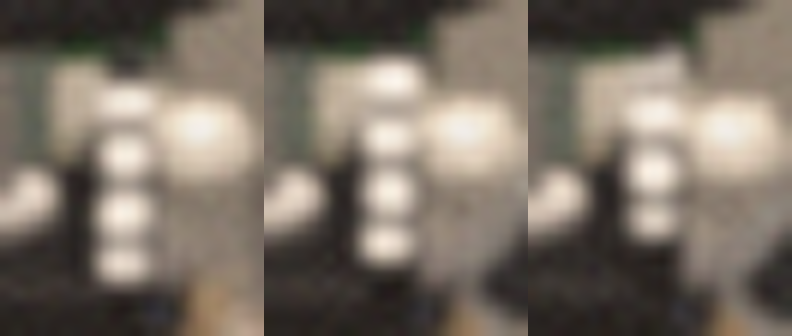

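The bands are the step tops, and the lower end edge moved from row 245.1 to 243.5 to 241.4. That puts q at about −0.2, then 0.65, then 1.65, so about 1.02 rad (22.5 mm of rim) is still to go.

```bash
python3 -m inch '[-0.008,0,-0.008,0,0,0,1, -0.008,-0.021,-0.008,0,0,0,1, -0.008,-0.021,-0.008,0,0,0,1, -0.008,-0.021,-0.008,0,0,0,1, -0.004,-0.021,-0.004,0,0,0,1, -0.001,-0.021,-0.001,0,0,0,1, -0.0003,-0.021,-0.0003,0,0,0,1, -0.0003,-0.021,-0.0003,0,0,0,1]'; python3 -c "
from h import *;where()"; python3 -m inch '[0,0.003,0,0,0,0,1, 0,0.006,0,0,0,0,1, 0,0.009,0,0,0,0,1, 0,0.012,0,0,0,0,1, 0,0.015,0,0,0,0,1, 0,0.018,0,0,0,0,1, 0,0.02,0,0,0,0,1, 0,0.02,0,0,0,0,1]'; cat > m.py <<'E'
from h import *
import sys
n=sys.argv[1]
where()
I=np.mean([arm.read_camera('scene').astype(float) for _ in range(4)],0); cv2.imwrite(f'pics/scene{n}.png',I[:,:,::-1].astype(np.uint8))
v=I.mean(2)[222:250,361:365].mean(1); print(v.astype(int).tolist())
k=max(i for i in range(27) if v[i]>110>=v[i+1]); e=222+k+(v[k]-110)/(v[k]-v[k+1])
qs=np.linspace(-.4,4.4,200); r=[proj('scene',disp(-.027,.056-.012*q,.168))[1] for q in qs]
print('edge',e,'q',np.interp(-e,-np.array(r),qs))
E
python3 m.py 4
```

```text
t: 8.45
tcp_pos: [0.5559, -0.0126, 0.1393]
tool_rot: [0.834, 0.433, 0.304, -0.157]
force: [-0.6, -0.2, 0.6]
width: -0.0003
grasp_force: 0.3
t 8.45 tcp [ 0.5559 -0.0126  0.1393] disp [-0.0507  0.0127  0.1393] F disp [-0.5  0.4  0.6] w -0.0003 gf 0.3 lean 40.0 zdir [ 0.371  0.525 -0.766] q [ 0.82  0.28 -0.51  1.99 -0.74  0.85  0.21]
t: 9.45
tcp_pos: [0.5723, -0.0256, 0.1391]
tool_rot: [0.835, 0.432, 0.304, -0.157]
force: [-2.9, -5.3, 2.0]
width: 0.0001
grasp_force: 2.7
t 9.45 tcp [ 0.5723 -0.0256  0.1391] disp [-0.0519 -0.0082  0.1391] F disp [-6.  -0.7  2. ] w 0.0001 gf 2.7 lean 40.0 zdir [ 0.372  0.524 -0.767] q [ 0.81  0.32 -0.49  1.94 -0.72  0.86  0.2 ]
[37, 36, 49, 72, 91, 129, 187, 220, 214, 180, 172, 204, 217, 194, 154, 169, 197, 167, 89, 47, 44, 46, 46, 50, 49, 43, 40, 38]
edge 239.7382875605816 q 2.588616794396912
```

```bash
python3 -m inch '[0,0.001,0,0,0,0,1, 0,0.002,0,0,0,0,1, 0,0.002,0,0,0,0,1, 0,0.002,0,0,0,0,1, -0.005,0.002,-0.005,0,0,0,1, -0.015,0.002,-0.015,0,0,0,1, -0.025,0.002,-0.03,0,0,0,1, -0.03,0.002,-0.05,0,0,0,1]'; python3 m.py 5; python3 - <<'E'
from h import *
P=[]
for i,c in((0,(222,250)),(5,(222,250))):
    a=cv2.imread(f'pics/scene{i}.png')[215:255,345:385]; P.append(cv2.resize(a,(400,400),interpolation=cv2.INTER_CUBIC))
cv2.imwrite('pics/z5.png',np.hstack(P))
for q in(2.3,2.67,3.0):
    print(q,[np.round(proj('scene',disp(-.027,.056-.012*q-.016*k,.168+.006*k)),1).tolist()[1] for k in range(5)])
E
```

```text
t: 10.65
tcp_pos: [0.5409, -0.0717, 0.1584]
tool_rot: [0.834, 0.432, 0.304, -0.157]
force: [0.7, 0.2, -0.1]
width: -0.0
grasp_force: 0.0
t 10.65 tcp [ 0.5409 -0.0717  0.1584] disp [-0.1076 -0.0091  0.1584] F disp [ 0.5 -0.4 -0.1] w -0.0 gf 0.0 lean 40.0 zdir [ 0.371  0.525 -0.766] q [ 0.9   0.27 -0.46  1.93 -0.71  0.97  0.26]
[37, 36, 50, 73, 91, 134, 200, 228, 216, 182, 183, 211, 217, 187, 143, 161, 173, 134, 73, 46, 44, 46, 48, 51, 49, 43, 42, 38]
edge 239.40627130197683 q 2.7618245549437956
2.3 [240.3, 235.6, 230.9, 226.3, 221.9]
2.67 [239.6, 234.9, 230.2, 225.7, 221.2]
3.0 [239.0, 234.3, 229.6, 225.1, 220.7]
```

View pics/z5.png

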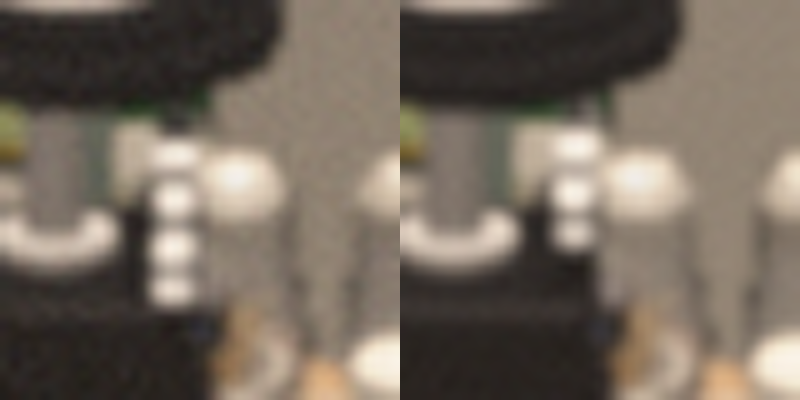

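The left crop shows four bands at the start. The right crop shows three bands with the lower end at zoom row 248. The different estimates of q lie between 2.55 and 2.76, so step 3 is under the pin. Next is the cup.

```bash
python3 - <<'E'
from h import *
Rp=lean(np.pi/2,40); P=np.array([.4355,.216,.038])+.010*Rp[:,2]; pre=P-.10*Rp[:,2]
print(P,pre)
go(np.array([.43,.07,.20]),Rp)
go(pre,Rp,(np.array([.43,.07,.20]),Rp))
for c in ('scene','top'):
    arm.read_camera(c)
    for n in ('cup','cup_centre'): print(c,n,[np.round(q['at'],1) for q in arm.spot_point(n,c)[:1]],[np.round(atz(c,q['at'],0),3) for q in arm.spot_point(n,c)[:1]])
E
```

```text
[0.4355     0.22242788 0.03033956] [0.4355     0.15814912 0.106944  ]
shift [ 0.0654 -0.1729  0.0005] turn [ 3.966e-01  4.000e-04 -4.708e-01]
shift [0.0077 0.0055 0.1279] turn [0. 0. 0.]
scene cup [array([322. , 345.2])] [array([0.437, 0.209, 0.   ])]
scene cup_centre [array([321.5, 347.9])] [array([0.429, 0.215, 0.   ])]
top cup [array([265.3, 326. ])] [array([0.436, 0.203, 0.   ])]
top cup_centre [array([255.7, 323.2])] [array([0.442, 0.225, 0.   ])]
```

```bash
python3 -m inch '[0.01,-0.043,-0.02,0.1,0,-0.118,0, 0.033,-0.086,-0.02,0.2,0,-0.235,0, 0.05,-0.13,-0.01,0.3,0,-0.353,0, 0.0655,-0.173,0,0.397,0,-0.471,0, 0.0655,-0.173,0,0.397,0,-0.471,0, 0.0655,-0.173,0,0.397,0,-0.471,0, 0.0655,-0.173,0,0.397,0,-0.471,0, 0.0655,-0.173,0,0.397,0,-0.471,0]'; python3 - <<'E'
from h import *
where()
Rp=lean(np.pi/2,40); P=np.array([.4355,.216,.038])+.010*Rp[:,2]
go(P-.08*Rp[:,2],Rp)
E
```

```text
t: 12.35
tcp_pos: [0.4298, 0.0695, 0.2003]
tool_rot: [0.665, 0.664, 0.242, -0.242]
force: [-0.0, 0.7, -0.6]
width: 0.0855
grasp_force: 0.0
t 12.35 tcp [0.4298 0.0695 0.2003] disp [-0.0562  0.1631  0.2003] F disp [ 0.6  0.4 -0.6] w 0.0855 gf 0.0 lean 40.0 zdir [-0.001  0.643 -0.766] q [ 0.83  0.17 -0.6   1.95 -0.61  1.29  0.48]
shift [0.0079 0.0058 0.1484] turn [-0.0005 -0.0002 -0.0008]
```

```bash
python3 -m inch '[0.005,0.004,0.05,0,0,0,0, 0.008,0.006,0.1,0,0,0,0, 0.008,0.006,0.14,0,0,0,0, 0.008,0.006,0.17,0,0,0,0, 0.008,0.006,0.2,0,0,0,0, 0.008,0.006,0.22,0,0,0,0, 0.008,0.006,0.228,0,0,0,0, 0.008,0.006,0.228,0,0,0,0]'; python3 -c "
from h import *
where()
P=[]
for c,(r,k) in dict(scene=((290,390),(270,400)),top=((260,400),(200,340))).items():
    a=arm.read_camera(c)[r[0]:r[1],k[0]:k[1],::-1]; P.append(cv2.resize(a,(400,400*(r[1]-r[0])//(k[1]-k[0])),interpolation=cv2.INTER_CUBIC)[:307])
cv2.imwrite('pics/z6.png',np.hstack([p[:307] for p in P]) if P[0].shape==P[1].shape else np.hstack([P[0][:300],P[1][:300]]))"
```

```text
t: 13.35
tcp_pos: [0.4352, 0.2229, 0.0308]
tool_rot: [0.664, 0.665, 0.241, -0.243]
force: [-0.1, 0.6, -0.2]
width: 0.0853
grasp_force: 0.0
t 13.35 tcp [0.4352 0.2229 0.0308] disp [0.0722 0.2471 0.0308] F disp [ 0.5  0.5 -0.2] w 0.0853 gf 0.0 lean 40.0 zdir [-0.002  0.643 -0.766] q [ 0.55  0.48 -0.7   2.12 -0.65  0.69  0.44]
```

View pics/z6.png

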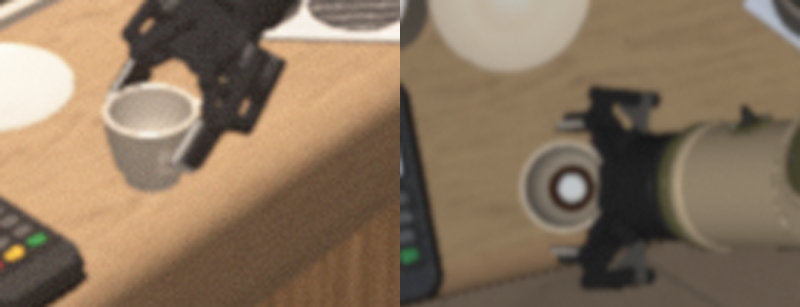

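The fingers straddle the bowl evenly, with the tips at top-crop (570,120) and (570,253) and the cup centre at (568,187). I'll grip now.

```bash
python3 -m inch '[0,0,0,0,0,0,1, 0,0,0,0,0,0,1, 0,0,0,0,0,0,1, 0,0,0,0,0,0,1, 0,0,0,0,0,0,1, 0,0,0,0,0,0,1, 0,0,0,0,0,0,1, 0,0,0,0,0,0,1]' 30; python3 -c "
from h import *
where()"
```

```text
t: 14.45
tcp_pos: [0.4359, 0.2227, 0.0316]
tool_rot: [0.664, 0.665, 0.242, -0.242]
force: [-1.1, -3.6, 6.2]
width: 0.0657
grasp_force: 31.3
t 14.45 tcp [0.4359 0.2227 0.0316] disp [0.0724 0.2464 0.0316] F disp [-3.5 -1.2  6.2] w 0.0657 gf 31.3 lean 40.0 zdir [-0.     0.643 -0.766] q [ 0.55  0.47 -0.7   2.12 -0.65  0.69  0.44]
```

```bash
python3 -m inch '[0.008,0,-0.0095,0,0,0,1, 0.02,0,-0.024,0,0,0,1, 0.035,0,-0.042,0,0,0,1, 0.052,0,-0.062,0,0,0,1, 0.064,0,-0.077,0,0,0,1, 0.064,0,-0.077,0,0,0,1, 0.064,0,-0.077,0,0,0,1, 0.064,0,-0.077,0,0,0,1]'; python3 -c "
from h import *
where()
go(disp(-.20,0,.12),lean(YAW,40))"
```

```text
t: 15.45
tcp_pos: [0.4346, 0.2226, 0.1303]
tool_rot: [0.664, 0.665, 0.241, -0.243]
force: [-0.4, -0.0, -1.6]
width: 0.0652
grasp_force: 33.5
t 15.45 tcp [0.4346 0.2226 0.1303] disp [0.0716 0.2474 0.1303] F disp [-0.3  0.3 -1.6] w 0.0652 gf 33.5 lean 40.0 zdir [-0.003  0.643 -0.766] q [ 0.59  0.26 -0.73  2.07 -0.68  0.92  0.32]
shift [-0.2858  0.0449 -0.2266] turn [-3.978e-01  4.000e-04  4.706e-01]
```

```bash
python3 -m inch '[-0.03,0.005,-0.02,-0.04,0,0.047,1, -0.07,0.012,-0.05,-0.1,0,0.118,1, -0.12,0.02,-0.09,-0.17,0,0.2,1, -0.17,0.028,-0.13,-0.24,0,0.285,1, -0.22,0.035,-0.17,-0.31,0,0.37,1, -0.26,0.041,-0.205,-0.365,0,0.43,1, -0.286,0.045,-0.227,-0.398,0,0.47,1, -0.286,0.045,-0.227,-0.398,0,0.47,1]'; python3 -c "
from h import *
where()
go(disp(-.18,0,.05),lean(YAW,40))
go(disp(-.0833,0,.05),lean(YAW,40),(disp(-.18,0,.05),lean(YAW,40)))"
```

```text
t: 16.45
tcp_pos: [0.4808, -0.1447, 0.1203]
tool_rot: [0.835, 0.431, 0.304, -0.156]
force: [0.0, -0.2, -1.6]
width: 0.0651
grasp_force: 33.8
t 16.45 tcp [ 0.4808 -0.1447  0.1203] disp [-0.2019 -0.0021  0.1203] F disp [-0.2 -0.2 -1.6] w 0.0651 gf 33.8 lean 40.0 zdir [ 0.374  0.524 -0.766] q [ 1.03  0.31 -0.39  1.98 -0.7   1.03  0.46]
shift [-0.0284 -0.0022  0.0679] turn [ 0.0035 -0.0004 -0.0024]
shift [0.0741 0.     0.0622] turn [0. 0. 0.]
```

```bash
python3 -m inch '[-0.014,-0.001,0.034,0.002,0,-0.001,1, -0.0284,-0.0015,0.068,0.002,0,-0.001,1, -0.0284,-0.0015,0.068,0.002,0,-0.001,1, -0.01,-0.0015,0.0835,0.002,0,-0.001,1, 0.01,-0.0015,0.1,0.002,0,-0.001,1, 0.028,-0.0015,0.115,0.002,0,-0.001,1, 0.0457,-0.0015,0.13,0.002,0,-0.001,1, 0.0457,-0.0015,0.13,0.002,0,-0.001,1]'; python3 -c "
from h import *
where()
P=[]
for c,(r,k) in dict(scene=((210,310),(330,430)),top=((220,320),(320,420))).items():
    im=arm.read_camera(c)[:,:,::-1]; cv2.imwrite(f'pics/{c}7.png',im); P.append(cv2.resize(im[r[0]:r[1],k[0]:k[1]],(400,400),interpolation=cv2.INTER_CUBIC))
    for n in('cup_centre','cup','drip_point'): print(c,n,[(np.round(q['at'],1),round(q['confidence'],2)) for q in arm.spot_point(n,c)[:1]])
cv2.imwrite('pics/z7.png',np.hstack(P))"
```

```text
t: 17.45
tcp_pos: [0.5492, -0.0414, 0.0521]
tool_rot: [0.832, 0.436, 0.304, -0.158]
force: [-0.2, 0.1, -2.1]
width: 0.0656
grasp_force: 34.1
t 17.45 tcp [ 0.5492 -0.0414  0.0521] disp [-0.0781  0.0016  0.0521] F disp [-0.1  0.2 -2.1] w 0.0656 gf 34.1 lean 40.1 zdir [ 0.369  0.528 -0.765] q [ 0.84  0.45 -0.48  2.02 -0.77  0.73  0.4 ]
scene cup_centre [(array([385.1, 285.9]), 0.9)]
scene cup [(array([387.9, 286.9]), 0.57)]
scene drip_point [(array([385. , 293.9]), 0.85)]
top cup_centre [(array([379.1, 275.4]), 0.69)]
top cup [(array([382.4, 280.4]), 0.78)]
top drip_point [(array([380.7, 279.4]), 0.6)]
```

View pics/z7.png

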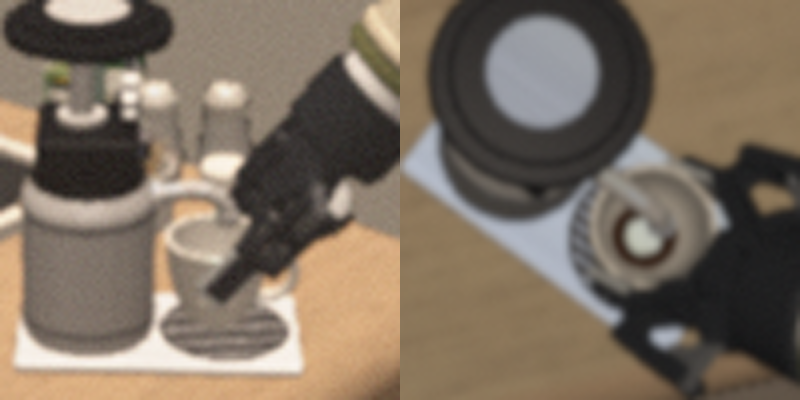

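```bash
python3 - <<'E'
from h import *
D=lambda X:np.round([(X-O)@EX,(X-O)@EY],4)
z=.0521-.0316+.058; print('rim z',z)
for c,p,zz in(('top',(381.1,277.9),z),('scene',(381.1,270.6),z),('scene',(385.1,285.9),z-.058),('top',(379.1,275.4),z-.058),('scene',(385,293.9),.008),('top',(380.7,279.4),.008)): print(c,p,D(atz(c,p,zz)))
im=cv2.imread('pics/top7.png')[255:300,355:405]; cv2.imwrite('pics/z8.png',cv2.resize(im,(700,630),interpolation=cv2.INTER_CUBIC)[:600])
where()
E
```

```text
rim z 0.0785
top (381.1, 277.9) [-0.0876  0.0057]
scene (381.1, 270.6) [-0.075  0.017]
scene (385.1, 285.9) [-0.0875 -0.0077]
top (379.1, 275.4) [-0.0822 -0.0057]
scene (385, 293.9) [-0.0869  0.0132]
top (380.7, 279.4) [-0.0907 -0.0024]
t 17.85 tcp [ 0.5479 -0.0453  0.0508] disp [-0.082   0.0003  0.0508] F disp [-0.2  0.  -2.6] w 0.0652 gf 34.1 lean 40.0 zdir [ 0.371  0.525 -0.766] q [ 0.84  0.45 -0.47  2.02 -0.77  0.73  0.4 ]
```

View pics/z8.png

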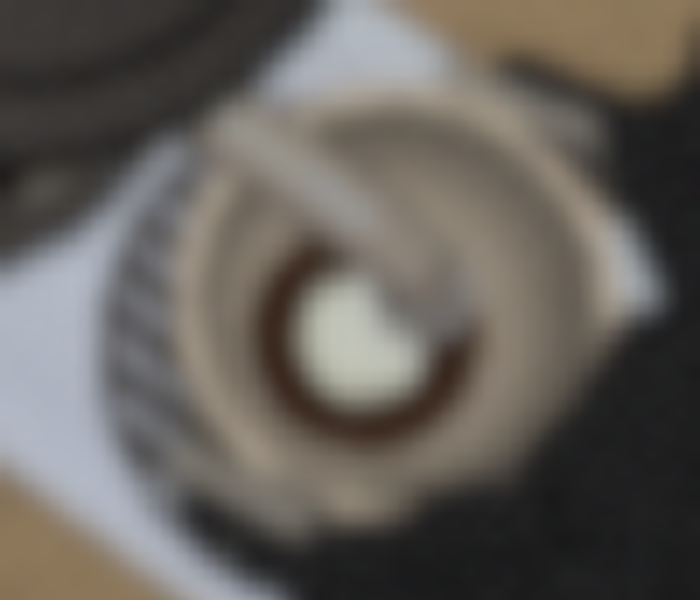

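I've now used up my picture views: 11, which is one over the limit of 10, so I'll rely on numbers from here. In z8 the rim spans 178–620 × 88–525, which puts its centre at px (383,276.4).

```bash
python3 - <<'E'
from h import *
D=lambda X:np.round([(X-O)@EX,(X-O)@EY],4)
print(D(atz('top',(383,276.4),.0785)))
X=disp(-.0849,.0016,.0785); print('expected rim px',proj('top',X),proj('scene',X))
arm.read_camera('top');arm.read_camera('scene')
for c in('top','scene'):
  for n,zz in(('cup_centre',.0193),('drip_point',.008)):
    for k in range(2):
        print(c,n,[(np.round(q['at'],1),D(atz(c,q['at'],zz))) for q in arm.spot_point(n,c)[:1]])
where()
E
```

```text
[-0.0891  0.0007]
expected rim px [381.1698373  275.58674535] [384.76892461 267.94999396]
top cup_centre [(array([379.8, 278.5]), array([-0.0876, -0.0011]))]
top cup_centre [(array([379.8, 278.5]), array([-0.0876, -0.0011]))]
top drip_point [(array([379.4, 280. ]), array([-0.0891,  0.0004]))]
top drip_point [(array([379.4, 280. ]), array([-0.0891,  0.0004]))]
scene cup_centre [(array([386.9, 288.9]), array([-0.0918,  0.0063]))]
scene cup_centre [(array([386.9, 288.9]), array([-0.0918,  0.0063]))]
scene drip_point [(array([383.9, 293.4]), array([-0.0841,  0.0106]))]
scene drip_point [(array([383.9, 293.4]), array([-0.0841,  0.0106]))]
t 18.35 tcp [ 0.5481 -0.0446  0.0508] disp [-0.0813  0.0007  0.0508] F disp [ 0.   0.6 -0.2] w 0.0647 gf 34.1 lean 40.0 zdir [ 0.37   0.526 -0.766] q [ 0.84  0.45 -0.47  2.02 -0.77  0.73  0.4 ]
```

```bash
python3 -m inch '[-0.002,0,0.0024,0,0,0,1, -0.004,0,0.0048,0,0,0,1, -0.0052,0,0.0062,0,0,0,1, -0.006,0,0.0072,0,0,0,1, -0.0066,0,0.0079,0,0,0,1, -0.0066,0,0.0079,0,0,0,1, -0.0066,0,0.0079,0,0,0,1, -0.0066,0,0.0079,0,0,0,1]'; python3 -c "
from h import *
where()"
```

```text
t: 19.35
tcp_pos: [0.5481, -0.0446, 0.0406]
tool_rot: [0.834, 0.434, 0.304, -0.157]
force: [1.2, -0.9, -0.7]
width: 0.0657
grasp_force: 34.1
t 19.35 tcp [ 0.5481 -0.0446  0.0406] disp [-0.0813  0.0006  0.0406] F disp [-0.  -1.5 -0.7] w 0.0657 gf 34.1 lean 40.0 zdir [ 0.37   0.526 -0.766] q [ 0.84  0.47 -0.48  2.02 -0.78  0.71  0.42]
```

```bash
python3 -m inch '[-0.0004,0,0.0005,0,0,0,1, -0.0008,0,0.001,0,0,0,1, -0.0012,0,0.0014,0,0,0,1, -0.0012,0,0.0014,0,0,0,1, -0.0012,0,0.0014,0,0,0,1, -0.0012,0,0.0014,0,0,0,1, -0.0012,0,0.0014,0,0,0,1, -0.0012,0,0.0014,0,0,0,1]'; python3 -c "
from h import *
where()"
```

```text
t: 20.35
tcp_pos: [0.5485, -0.0443, 0.0398]
tool_rot: [0.833, 0.434, 0.304, -0.158]
force: [-6.0, -1.4, 11.9]
width: 0.0655
grasp_force: 34.5
t 20.35 tcp [ 0.5485 -0.0443  0.0398] disp [-0.0809  0.0005  0.0398] F disp [-4.6  4.1 11.9] w 0.0655 gf 34.5 lean 40.1 zdir [ 0.371  0.527 -0.765] q [ 0.84  0.47 -0.48  2.02 -0.78  0.71  0.42]
```

```bash
python3 -m inch '[0.0005,0,-0.0006,0,0,0,1, 0.0005,0,-0.0006,0,0,0,0.2, 0.0005,0,-0.0006,0,0,0,0.1, 0.0005,0,-0.0006,0,0,0,0, 0.0005,0,-0.0006,0,0,0,0, 0.0005,0,-0.0006,0,0,0,0, 0.0005,0,-0.0006,0,0,0,0, 0.0005,0,-0.0006,0,0,0,0]'; python3 - <<'E'
from h import *
where()
D=lambda X:np.round([(X-O)@EX,(X-O)@EY],4)
for c in('top','scene'):
  arm.read_camera(c)
  for n,zz in(('cup_centre',.008),('drip_point',.008)): print(c,n,[(np.round(q['at'],1),D(atz(c,q['at'],zz))) for q in arm.spot_point(n,c)[:1]])
E
```

```text
t: 21.35
tcp_pos: [0.5481, -0.0446, 0.0394]
tool_rot: [0.834, 0.434, 0.304, -0.157]
force: [-0.3, 0.1, -0.1]
width: 0.0853
grasp_force: 0.0
t 21.35 tcp [ 0.5481 -0.0446  0.0394] disp [-0.0813  0.0007  0.0394] F disp [-0.1  0.3 -0.1] w 0.0853 gf 0.0 lean 40.0 zdir [ 0.37   0.526 -0.766] q [ 0.84  0.47 -0.48  2.02 -0.78  0.71  0.42]
top cup_centre [(array([376.7, 279.6]), array([-0.0836,  0.0033]))]
top drip_point [(array([378.7, 280.1]), array([-0.0879,  0.0016]))]
scene cup_centre [(array([383.6, 292.5]), array([-0.0834,  0.0058]))]
scene drip_point [(array([385.4, 291.5]), array([-0.0884,  0.0003]))]
```

```bash
python3 -m inch '[0,0,-0.01,0,0,0,0, 0,0,-0.03,0,0,0,0, 0,0,-0.06,0,0,0,0, 0,0,-0.1,0,0,0,0, 0,0,-0.14,0,0,0,0, 0,0,-0.18,0,0,0,0, 0,0,-0.2,0,0,0,0, 0,0,-0.2,0,0,0,0]'; python3 - <<'E'
from h import *
where()
D=lambda X:np.round([(X-O)@EX,(X-O)@EY],4)
for c in('top','scene'):
  im=arm.read_camera(c); cv2.imwrite(f'pics/{c}9.png',im[:,:,::-1])
  for n,zz in(('cup_centre',.008),('drip_point',.008),('dispenser',0)): print(c,n,[(np.round(q['at'],1),D(atz(c,q['at'],zz))) for q in arm.spot_point(n,c)[:1]])
  print(c,'cup box',[np.round(q['rect'],1) for q in arm.search_frame('cup',c)[:1]])
# fit: coffee/bottom dark ring: brown pixels centroid in top
im=cv2.imread('pics/top9.png').astype(int)
S=im[255:300,355:405]; print('min/hue check')
g=cv2.cvtColor(S.astype(np.uint8),cv2.COLOR_BGR2HSV)
M=((g[...,1]>90)&(g[...,2]<110)).astype(np.uint8); 
n,l,st,ce=cv2.connectedComponentsWithStats(M); print(st[1:].tolist(),ce[1:].round(1).tolist())
# predicted
for p in(disp(-.09,0,.066),disp(-.09,0,.012)): print('pred',proj('top',p),proj('scene',p))
hid=np.array([proj('top',disp(-.09+.034*np.cos(a),.034*np.sin(a),.066)) for a in np.linspace(0,6.28,90)])
print('pred rim box',hid.min(0),hid.max(0))
gray=cv2.imread('pics/top9.png',0)
for r in (270,274,278,282,286): print(r,gray[r,355:408].tolist())
E
```

```text
t: 22.65
tcp_pos: [0.4741, -0.1516, 0.1939]
tool_rot: [0.834, 0.433, 0.304, -0.156]
force: [0.4, -0.0, 0.2]
width: 0.0853
grasp_force: 0.0
t 22.65 tcp [ 0.4741 -0.1516  0.1939] disp [-0.2114 -0.0006  0.1939] F disp [ 0.2 -0.3  0.2] w 0.0853 gf 0.0 lean 40.0 zdir [ 0.373  0.523 -0.766] q [ 1.04  0.21 -0.37  1.91 -0.68  1.18  0.38]
top cup_centre [(array([378.4, 278.6]), array([-0.0854, -0.0008]))]
top drip_point [(array([378.6, 281.2]), array([-0.0892,  0.0037]))]
top dispenser [(array([346.7, 254.8]), array([ 0.0047, -0.0037]))]
top cup box [array([366.7, 262.2, 396.5, 292. ])]
scene cup_centre [(array([389.8, 291.7]), array([-0.0999,  0.001 ]))]
scene drip_point [(array([382.4, 296.2]), array([-0.0797,  0.0255]))]
scene dispenser [(array([369. , 247.6]), array([-0.047 , -0.2986]))]
scene cup box [array([372.8, 266.9, 410.4, 294.3])]
min/hue check
[[18, 18, 14, 14, 34]] [[22.9, 26.0]]
pred [382.86370168 277.08521973] [386.59448132 271.98603804]
pred [380.04170193 279.893108  ] [386.05430493 290.14023437]
pred rim box [367.10707627 261.4745075 ] [398.61938816 292.86626333]
270 [58, 63
[... 592 characters left out ...]
13, 106, 75, 46, 60, 112, 163, 187, 193, 194, 192, 183, 163, 141, 118, 100, 98, 104, 115, 127, 130, 124, 114, 106, 97, 102, 124, 136, 120, 129, 164, 180, 181, 182, 182, 182, 181, 172]
282 [182, 180, 181, 180, 180, 178, 161, 122, 95, 93, 96, 101, 117, 135, 135, 120, 109, 91, 64, 49, 77, 122, 158, 177, 183, 183, 176, 159, 126, 82, 49, 52, 83, 113, 126, 126, 118, 108, 101, 104, 126, 143, 133, 109, 127, 165, 181, 183, 180, 170, 153, 133, 123]
286 [179, 183, 183, 184, 183, 181, 177, 158, 123, 95, 95, 104, 110, 109, 113, 136, 146, 141, 127, 112, 96, 80, 69, 61, 59, 57, 58, 63, 74, 90, 104, 116, 121, 118, 111, 105, 108, 122, 143, 159, 159, 139, 118, 124, 153, 173, 170, 156, 136, 123, 119, 119, 120]
```

```bash
python3 -c "
from h import *
go(np.array([.54,-.06,.33]),lean(YAW,0))
go(disp(0,0,.262),lean(YAW,0),(np.array([.54,-.06,.33]),lean(YAW,0)))"
```

```text
shift [ 0.1736  0.0027 -0.034 ] turn [-0.0007 -0.6989  0.0029]
shift [ 0.0986 -0.0016  0.068 ] turn [0. 0. 0.]
```

```bash
python3 -m inch '[0.03,0,-0.035,0,-0.17,0,1, 0.07,0,-0.07,0,-0.34,0,1, 0.11,0.001,-0.06,0,-0.52,0.001,1, 0.15,0.002,-0.045,0,-0.699,0.003,1, 0.1736,0.0027,-0.034,0,-0.699,0.003,1, 0.1736,0.0027,-0.034,0,-0.699,0.003,1, 0.1736,0.0027,-0.034,0,-0.699,0.003,1, 0.1736,0.0027,-0.034,0,-0.699,0.003,1]'; python3 -c "
from h import *
where()
D=lambda X:np.round([(X-O)@EX,(X-O)@EY],4)
for c in('top','scene'):
  arm.read_camera(c); print(c,[(np.round(q['at'],1),D(atz(c,q['at'],.234))) for q in arm.spot_point('cap_top',c)[:1]])
go(disp(0,0,.262),lean(YAW,0))"; python3 m.py 10
```

```text
t: 24.15
tcp_pos: [0.5393, -0.0623, 0.3299]
tool_rot: [0.889, 0.459, -0.001, 0.0]
force: [1.0, 0.0, 0.2]
width: 0.0
grasp_force: 0.0
t 24.15 tcp [ 0.5393 -0.0623  0.3299] disp [-0.1009 -0.0024  0.3299] F disp [ 0.6 -0.8  0.2] w 0.0 gf 0.0 lean 0.1 zdir [-0.001 -0.001 -1.   ] q [ 0.54  0.23 -0.59  1.41  0.13  1.54 -0.66]
top [(array([357.1, 237.1]), array([-0.0034, -0.0049]))]
scene [(array([352.5, 212.1]), array([-0.0014,  0.0054]))]
shift [ 0.0999 -0.0023  0.0682] turn [ 0.0001  0.0006 -0.0021]
t 24.35 tcp [ 0.5396 -0.0613  0.3303] disp [-0.0999 -0.0021  0.3303] F disp [-0.6 -0.2  0.6] w 0.0 gf 0.0 lean 0.0 zdir [-0.    -0.001 -1.   ] q [ 0.54  0.23 -0.59  1.41  0.13  1.54 -0.66]
[37, 37, 49, 72, 90, 134, 200, 228, 215, 182, 182, 210, 216, 185, 143, 160, 172, 135, 72, 45, 44, 47, 48, 50, 49, 43, 40, 38]
edge 239.40313437812605 q 2.763463778217405
```

```bash
python3 -m inch '[0.04,-0.001,0,0,0,0,1, 0.08,-0.002,0,0,0,0,1, 0.1,-0.002,0.01,0,0,0,1, 0.1,-0.002,0.03,0,0,0,1, 0.1,-0.002,0.05,0,0,0,1, 0.1,-0.002,0.068,0,0,0,1, 0.1,-0.002,0.068,0,0,0,1, 0.1,-0.002,0.068,0,0,0,1]'; python3 -c "
from h import *
where()"; python3 -m inch '[0,0,0.006,0,0,0,1, 0,0,0.012,0,0,0,1, 0,0,0.018,0,0,0,1, 0,0,0.022,0,0,0,1, 0,0,0.025,0,0,0,1, 0,0,0.028,0,0,0,1, 0,0,0.03,0,0,0,1, 0,0,0.03,0,0,0,1]';python3 -c "
from h import *
where()"
```

```text
t: 25.55
tcp_pos: [0.5962, 0.0223, 0.2629]
tool_rot: [0.888, 0.46, 0.0, 0.0]
force: [-0.3, -0.5, 0.8]
width: -0.0004
grasp_force: 0.0
t 25.55 tcp [0.5962 0.0223 0.2629] disp [ 1.100e-03 -1.000e-04  2.629e-01] F disp [-0.6 -0.   0.8] w -0.0004 gf 0.0 lean 0.0 zdir [ 0.001 -0.    -1.   ] q [ 0.37  0.38 -0.62  1.39  0.22  1.44 -0.86]
t: 26.55
tcp_pos: [0.5959, 0.0224, 0.2323]
tool_rot: [0.888, 0.46, -0.0, 0.0]
force: [-3.5, -0.4, 5.6]
width: 0.0001
grasp_force: 2.4
t 26.55 tcp [0.5959 0.0224 0.2323] disp [1.000e-03 2.000e-04 2.323e-01] F disp [-2.3  2.6  5.6] w 0.0001 gf 2.4 lean 0.0 zdir [-0. -0. -1.] q [ 0.37  0.39 -0.62  1.44  0.23  1.38 -0.87]
```

```bash
python3 -m inch '[0,0,0.003,0,0,0,1, 0,0,0.006,0,0,0,1, 0,0,0.008,0,0,0,1, 0,0,0.0095,0,0,0,1, 0,0,0.0105,0,0,0,1, 0,0,0.0112,0,0,0,1, 0,0,0.0118,0,0,0,1, 0,0,0.0118,0,0,0,1]';python3 -c "
from h import *
where()"
```

```text
t: 27.55
tcp_pos: [0.5961, 0.0225, 0.2219]
tool_rot: [0.888, 0.46, 0.0, 0.001]
force: [-6.7, -1.5, 11.5]
width: 0.0001
grasp_force: 6.1
t 27.55 tcp [0.5961 0.0225 0.2219] disp [1.200e-03 1.000e-04 2.219e-01] F disp [-5.1  4.6 11.5] w 0.0001 gf 6.1 lean 0.1 zdir [ 0.001 -0.001 -1.   ] q [ 0.37  0.4  -0.62  1.46  0.23  1.36 -0.88]
```

```bash
python3 -m inch '[0,0,0.0008,0,0,0,1, 0,0,0.0012,0,0,0,1, 0,0,0.0012,0,0,0,1, 0,0,0.0012,0,0,0,1, 0,0,0.0012,0,0,0,1, 0,0,0.0012,0,0,0,1, 0,0,0.0012,0,0,0,1, 0,0,0.0012,0,0,0,1]';python3 -c "
from h import *
where()"
```

```text
t: 28.55
tcp_pos: [0.5962, 0.0225, 0.2216]
tool_rot: [0.888, 0.46, 0.001, 0.001]
force: [-9.4, -1.5, 18.3]
width: 0.0003
grasp_force: 8.8
t 28.55 tcp [0.5962 0.0225 0.2216] disp [0.0012 0.     0.2216] F disp [-6.7  6.8 18.3] w 0.0003 gf 8.8 lean 0.1 zdir [ 0.002 -0.001 -1.   ] q [ 0.37  0.39 -0.62  1.46  0.23  1.36 -0.88]
```

It landed at 20 mm, with the force rising and no further travel. I'll let it come back up and withdraw.

```bash
python3 -m inch '[0,0,-0.003,0,0,0,1, 0,0,-0.008,0,0,0,1, 0,0,-0.014,0,0,0,1, 0,0,-0.02,0,0,0,1, 0,0,-0.03,0,0,0,1, 0,0,-0.05,0,0,0,1, 0,0,-0.08,0,0,0,1, 0,0,-0.11,0,0,0,1]'; python3 -m inch '[-0.03,0,-0.02,0,0,0,1, -0.06,0,-0.02,0,0,0,1, -0.09,0,-0.02,0,0,0,1, -0.12,0,-0.02,0,0,0,1, -0.12,0,-0.02,0,0,0,1, -0.12,0,-0.02,0,0,0,1, -0.12,0,-0.02,0,0,0,1, -0.12,0,-0.02,0,0,0,1]'; python3 m.py 11; python3 -c "
from h import *
D=lambda X:np.round([(X-O)@EX,(X-O)@EY],4)
for c in('top','scene'):
  arm.read_camera(c)
  for n,z in(('cap_top',.234),('cup_centre',.008)): print(c,n,[(np.round(q['at'],1),D(atz(c,q['at'],z))) for q in arm.spot_point(n,c)[:1]])
"
```

```text
t: 29.55
tcp_pos: [0.5961, 0.0225, 0.3301]
tool_rot: [0.888, 0.46, -0.0, -0.0]
force: [0.8, -0.1, 0.1]
width: 0.0001
grasp_force: 0.0
t: 30.55
tcp_pos: [0.5271, -0.0746, 0.3492]
tool_rot: [0.888, 0.461, -0.0, -0.0]
force: [1.4, 0.0, -0.1]
width: -0.0001
grasp_force: 0.0
t 30.55 tcp [ 0.5271 -0.0746  0.3492] disp [-0.118   0.0005  0.3492] F disp [ 0.8 -1.1 -0.1] w -0.0001 gf 0.0 lean 0.0 zdir [-0.  0. -1.] q [ 0.58  0.2  -0.59  1.4   0.11  1.58 -0.62]
[38, 36, 50, 73, 91, 134, 200, 227, 216, 182, 183, 210, 217, 185, 144, 161, 173, 135, 73, 46, 44, 45, 49, 51, 49, 43, 40, 38]
edge 239.40628166160081 q 2.761819141443963
top cap_top [(array([355.9, 239.3]), array([-0.004 , -0.0001]))]
top cup_centre [(array([376. , 278.1]), array([-0.0804,  0.0015]))]
scene cap_top [(array([349.6, 210.6]), array([ 0.0061, -0.0052]))]
scene cup_centre [(array([386.7, 292.2]), array([-0.0917,  0.0039]))]
```

The setting is unchanged, the cap is back up and the cup is in place, so I'm handing in.

```bash
python3 -c "
from cell import arm
print(arm.job_done())"
```

```text
the job is handed in; nothing more can be done
None
```

The triple is dispensed and the job handed in at about 31 s: cup on the grid about 3 mm off centre by my measurement, wheel at step three (about 2.7 rad), cap pressed to its 20 mm stop and back up; I viewed 11 pictures, one over the limit of 10.

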